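Third hand for a drawer handle: clamp the front, then hold the bar handle to it

TASK

I am putting a new handle on this drawer front, and I drive the screws from behind. First lock the front in its stand: press the clamp lever down until its catch holds it by itself, and leave it locked. Then pick up the bar handle whose two feet match the two drilled holes (the longer one) and press it square against the front, both feet flat and centred on the holes, with a steady push of about 12 newtons; finish while still holding it there, and leave the short handle, the screwdriver and the mug alone.

Things in the scene. Friction and masses are not known exactly. Their poses are not given: they have to be found in the camera images.
- stand: Grey panel stand fixed to the worktop, holding the drawer front on edge. Origin: on the worktop under the middle of the front. x: away from the robot, square to the front; y: left; z: up. Rear posts 100 mm high at y = +-0.115 back the front; at the right a 31 mm lip before it, at the left the lever clamp. In front of that nothing is over 72 mm high (lever: 80 mm) once the lever is locked.
- lever (a joint): Clamp lever at the stand's left end: 0 = up (at the start), 0.50 rad = hard lower stop. A spring pushes it up; pressed past about 0.46 rad a sprung hook snaps over its pin and holds it at about 0.44 rad when let go (locked: over 0.38). Pressing its thumb plate takes about 3 N at first, about 12 N at the end; press to about 0.48.
- lever_pad (a point): Middle of the top of the lever's black thumb plate (46 mm along the lever x 32 mm wide). Lever hinge at stand x = -0.048, y = 0.115, z = 0.062; this point is 136 mm from it towards the robot: about 128 mm high when up, 70 mm when locked, moving 10 mm nearer the robot on the way down. Only the worktop is below it.
- drawer_front: White drawer front, 280 wide x 110 high x 18 mm thick, 0.45 kg, standing loose on edge in the stand (lower edge 10 mm above the worktop, upper 120 mm); it can shift a millimetre or two until clamped. Origin: centre of its underside. x: square to it, away from the robot; y: left; z: up. Its face towards the robot is at x = -0.009.
- hole_left (a point): Centre of the left drilled hole (8 mm, dark) in the front face of the drawer front: 64 mm left of its middle, 75 mm above its lower edge (85 mm above the worktop, 35 mm below its upper edge).
- hole_right (a point): Centre of the right drilled hole, 128 mm from the left one, at the same height.
- bar_handle: The longer steel bar handle, about 90 g, lying flat: square bar 12 x 12 mm, 160 mm long; two round 12 mm feet stand 40 mm out, 128 mm between centres. Origin: middle of the bar's underside (bar centre 6 mm higher). y: along the bar; x: along the feet to their ends, away from the robot; z: up. Grip the bar's middle across its 12 mm from above (28 mm free behind it once mounted).
- foot_left (a point): Centre of the end face of the longer handle's left foot: 46 mm in x and 64 mm in y from the handle's origin, 6 mm above it. It belongs on hole_left.
- foot_right (a point): The same for the right foot (y = -64 mm). It belongs on hole_right.
- short_handle: The shorter handle of the same kind, bar 96 mm long, 64 mm between its feet; not for this drawer, leave it alone. Origin and axes as for the longer one. The two lie about 0.2 m apart in front, and may be swapped.
- screwdriver: Screwdriver, about 190 mm long, lying right of the stand. Leave it alone.
- camp_mug: Black mug with a steel rim, 78 mm across and 105 mm high, on the right of the front strip of worktop. Leave it alone.

How it is judged:
By the outcome, as a careful person would: the job done as asked, in the order asked, and still so for the second after the job is handed in, while the arm keeps its last pose, push and grip.
It also fails if it takes over 64 s, if anything falls off the work surface, if the arm or the gripper's body presses on something with over 40 N, if the wrist force passes 120 N, or if a joint passes its speed limit or range.

ROBOT

A 6-joint arm with a two-finger parallel gripper is mounted at the origin on a cart in front of the work surface, level with it; the furniture and walls round the work are solid. World frame = base frame: x ahead of the robot, y to its left, z up, the work surface at z = 0. Lengths are in m, angles in rad, forces in N, time in s.
With the tool pointing down it reaches from about 0.325 to 0.9 m from the base axis. Payload 6.1 kg.
Tool frame: the origin (TCP) lies midway between the tips of the shut fingers; the grasp point (between the pads) lies 19 mm behind it (arm.tcp_to_grasp is the distance from the TCP to the grasp point, in m); z points along the fingers, y is the line along which they close (so a half turn about z gives the same grasp; the last joint's range is limited). The gripper opens to 87 mm and grips with 3 to 60 N. Pads are 19 mm wide; open, the fingers measure 117 mm over their backs; the gripper's body (75 mm by 190 mm) begins 51 mm behind the grasp point.
Start: joints at [1.079, 0.22, 1.526, -0, 1.395, -0.126], TCP at [0.224, 0.584, 0.223] pointing down, gripper open.
Joint ranges: [-2.98, 2.98], [-0.91, 2.08], [0.09, 2.57], [-1.24, 4.39], [0.2, 2.65], [-2.68, 2.68]. Speed limits (rad/s): [2.57, 2.57, 3.01, 3.14, 3.14, 3.14].

INTERFACE

Orientations are given as [roll, pitch, yaw] about the fixed x, y, z axes, in that order (R = Rz(yaw) Ry(pitch) Rx(roll)).
In Python, from cell import arm, hand, telemetry, viewer, workorder, spotter gives the robot as it stands. The module is installed in compiled form; this text tells all that it offers. Calls block until the motion is done:
- arm.reach(position, orientation): joint-space move of the TCP to a pose.
- arm.servo_line(position, ori=None, max_speed=0.15): straight line of the TCP; ori=None keeps the orientation; max_speed is the mean speed in m/s.
- arm.goto_joints(angles): joint-space move.
- hand.command_gripper(opening, newtons=None): finger opening in m; newtons is the grip in N (None keeps the last); returns when the fingers have stopped.
- arm.sleep(seconds).
- arm.inverse_kinematics(position, orientation): joint angles nearest the present ones, or None.
- telemetry.read_state(): the state.
- viewer.grab_frame(name): name is "scene" or "top" or "wrist"; returns the picture (400x640x3 uint8, red, green, blue); there is no depth.
- viewer.camera_model(name): a dict with "K" (3x3 intrinsics, pixels), "rvec" (rotation vector, rad) and "tvec" (3), from world to camera coordinates, as OpenCV has them; the wrist camera has in their place "tool_from_camera" (4x4, takes a point from camera to tool coordinates, whose origin is the TCP and whose axes are the flange's). Camera axes: x right, y down, z forward; pixel columns grow to the right and rows downward; lengths in m; the calibration is good to about 2 mm. A picture is of the moment at which its call begins: read the wrist's pose just before it. camera_model takes no time and is no camera call.
A pose or a line that the arm cannot do raises arm.Unreachable and nothing moves.
- workorder.close_job(): hands the job in; it is judged then, once.
Trained networks look in the newest picture that a camera, given by its name, has taken for a name from the list of things; names that differ only in an ending like _2 or _b are one class to them, and where a whole thing is asked for, a point or a joint stands for the part that bears it (a point fixed in the world has none). Each returns a list of dicts, best first, with "p" (0 to 1); they miss things now and then, are a little off and sometimes report something else, mostly with a low value. They report only what shows in the picture. A call takes as long as a camera call.
- spotter.search_frame(camera, name): "bbox" ([left, top, width, height] in pixels, round what is visible of it).
- spotter.masks_of(camera, name): "mask" (400x640 bool, what is visible of it) and "bbox" ([left, top, width, height] in pixels, round what is visible of it).
The state is a dict: "time_s": time; "joint_pos": joint angles; "qvel": joint speeds; "joint_efforts": joint torques, N m; "tcp_pos": TCP position; "eef_rot": TCP orientation; "ft_force": force on the tool from outside, world axes, zero at the start; "torque": the same for the moment, N m; "width": finger opening in m; "grip_force": force on a finger pad.
Only numpy, scipy, OpenCV 4.12 (cv2) and the standard library are available. Lean on these libraries where they do the work, as an engineer would, in place of code of your own. Each camera call takes 0.05 s, during which the arm holds its last target. There are 200 camera calls.

## Working session

There is one attempt and no reset: what is moved stays moved. The work goes in short steps, each a Python script; the robot and the scene stay as the last script left them, time stands still between calls to the robot, and variables do not carry over. Pictures are saved under pics/ and viewed, at most 10 in all, crops included, and the job is handed in when it is done.

```bash
mkdir -p pics
cat > h.py <<'E'
import numpy as np, cv2
from cell import arm, hand, telemetry, viewer, workorder, spotter
def pose(cam,st=None):
    m=viewer.camera_model(cam); K=np.array(m["K"])
    if "rvec" in m:
        R=cv2.Rodrigues(np.array(m["rvec"],float))[0]; t=np.array(m["tvec"],float).reshape(3)
    else:
        r,p,y=st["eef_rot"]
        from scipy.spatial.transform import Rotation as Ro
        T=np.eye(4);T[:3,:3]=Ro.from_euler('xyz',[r,p,y]).as_matrix();T[:3,3]=st["tcp_pos"]
        C=np.linalg.inv(T@np.array(m["tool_from_camera"]));R=C[:3,:3];t=C[:3,3]
    return K,R,t
def ray(c,uv):
    K,R,t=c; d=R.T@np.linalg.inv(K)@np.array([uv[0],uv[1],1.0]); return -R.T@t,d
def onplane(c,uv,z):
    o,d=ray(c,uv); return o+d*(z-o[2])/d[2]
def proj(c,X):
    K,R,t=c; p=K@(R@np.array(X,float)+t); return p[:2]/p[2]
def save(im,n): cv2.imwrite("pics/"+n,im[:,:,::-1])
E
python3 - <<'E'
from h import *
s=telemetry.read_state();print(s)
for c in("scene","top"):
    im=viewer.grab_frame(c);save(im,c+"1.png");P=pose(c);print(c,P[0].tolist(),ray(P,(320,200)))
    for n in("bar_handle","short_handle","drawer_front","lever","lever_pad","hole_left","hole_right","foot_left","stand"):
        print(n,[(np.round(d["bbox"],1).tolist(),round(d["p"],2)) for d in spotter.search_frame(c,n)][:4])
E
```

```text
{'time_s': 0.0, 'joint_pos': array([ 1.07893627e+00,  2.21247848e-01,  1.52760032e+00,  6.84651549e-06,
        1.39468094e+00, -1.26110608e-01]), 'qvel': array([-0.00152252,  0.00096353, -0.00147229,  0.00181522,  0.00099811,
        0.00029458]), 'joint_efforts': array([-7.30483516e-04, -4.94625378e+01, -3.87365806e+01,  6.97471993e-02,
        5.74676029e-02, -1.94406239e-04]), 'tcp_pos': array([0.22324737, 0.58311391, 0.2214295 ]), 'eef_rot': array([-3.13967243e+00, -2.50244896e-04,  2.77584175e+00]), 'ft_force': array([-0.16024703, -0.46408186, -0.00965004]), 'torque': array([0.02039159, 0.02517777, 0.02870033]), 'grip_force': 0.0, 'width': 0.08699727110903008}
scene [[363.8115478648958, 0.0, 320.5042590589035], [0.0, 363.8115478648958, 201.34763780689445], [0.0, 0.0, 1.0]] (array([-0.18582458, -0.75552764,  0.6200033 ]), array([ 0.63295081,  0.62403784, -0.45822012]))
bar_handle [([266.9, 214.1, 33.9, 28.9], 0.64), ([271.5, 156.0, 58.6, 47.4], 0.41), ([314.7, 248.8, 37.1, 21.6], 0.16)]
short_handle [([315.1, 250.4, 37.6, 20.9], 0.83)]
drawer_front [([272.7, 157.4, 54.5, 46.1], 
[... 470 characters left out ...]
196557], [0.0, 487.65852047137884, 202.0420331251983], [0.0, 0.0, 1.0]] (array([ 0.35983229, -0.03538305,  1.37794402]), array([ 0.14247698, -0.01659489, -0.98971248]))
bar_handle [([262.4, 226.0, 50.8, 31.4], 0.71), ([423.9, 232.6, 46.3, 28.1], 0.45)]
short_handle [([358.0, 229.6, 28.2, 19.4], 0.6)]
drawer_front [([182.4, 159.2, 108.6, 20.2], 0.55)]
lever [([186.1, 181.7, 18.2, 57.4], 0.6)]
lever_pad [([325.4, 154.2, 13.1, 65.1], 0.31)]
hole_left [([181.4, 158.1, 106.9, 22.6], 0.94), ([260.3, 226.6, 56.6, 25.9], 0.49)]
hole_right [([183.3, 160.5, 108.0, 18.4], 0.73)]
foot_left [([259.5, 227.0, 60.2, 26.7], 0.66), ([327.7, 151.2, 9.4, 68.1], 0.35)]
stand [([182.7, 150.7, 110.8, 90.3], 0.77)]
```

Run:
```python
import cv2
a=cv2.imread("pics/top1.png")[130:270,160:400];cv2.imwrite("pics/top1c.png",cv2.resize(a,None,fx=3.3,fy=3.3,interpolation=cv2.INTER_CUBIC))
```

```text
(no output)
```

View pics/top1c.png

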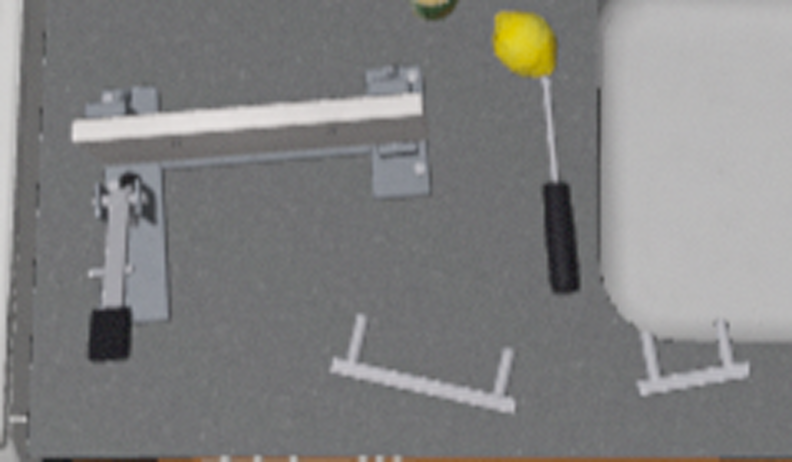

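View pics/scene1.png

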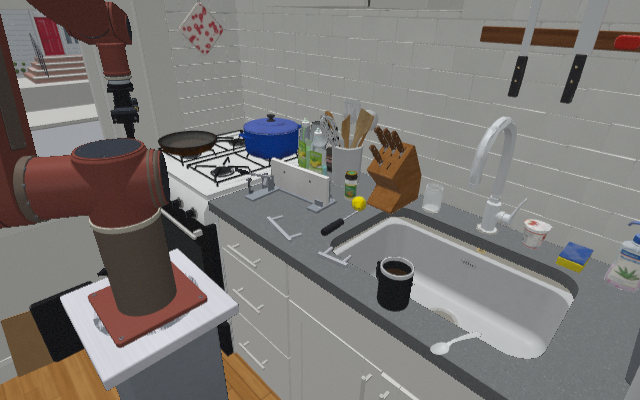

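The top crop shows the stand at upper left with the lever pad at crop (110,334). The long handle is at (333,366)–(514,406) with its feet away from the robot, and the short one is at right (640–750, 380). I'll compute poses from these.

Run:
```python
from h import *
P=pose("top")
f=lambda u,v,z: onplane(P,(160+u/3.3,130+v/3.3),z)
for n,u,v,z in[("TLb",73,122,.12),("TLf",75,142,.12),("TRf",422,115,.12),("TRb",420,95,.12),("pad",110,334,.128),("padfar",110,309,.13),("hinge",118,195,.07),("barL",333,366,.012),("barR",514,406,.012),("footL",361,316,.006),("footR",508,350,.006),("holeL",176,143,.085),("holeR",333,129,.085)]:
    print(n,f(u,v,z).round(4))
L,R=f(75,142,.12),f(422,115,.12);print(np.linalg.norm(L-R),np.arctan2(-(L-R)[0],(L-R)[1]))
L,R=f(333,366,.012),f(514,406,.012);print(np.linalg.norm(L-R),np.arctan2(-(L-R)[0],(L-R)[1]))
m=viewer.camera_model("wrist");print(np.array(m["tool_from_camera"]).round(3),m["K"])
```

```text
TLb [0.6273 0.3057 0.12  ]
TLf [0.6111 0.3034 0.12  ]
TRf [0.6341 0.0282 0.12  ]
TRb [0.6504 0.0299 0.12  ]
pad [0.4579 0.2681 0.128 ]
padfar [0.4771 0.2683 0.13  ]
hinge [0.5768 0.2798 0.07  ]
barL [0.4404 0.1067 0.012 ]
barR [ 0.4071 -0.0466  0.012 ]
footL [0.4835 0.0842 0.006 ]
footR [ 0.4548 -0.0414  0.006 ]
holeL [0.6176 0.2305 0.085 ]
holeR [0.6297 0.1026 0.085 ]
0.27621812520113426 0.08336695967172555
0.15694596510390857 -0.21383687213334662
[[ 0.    -0.97  -0.243  0.066]
 [ 1.     0.     0.    -0.   ]
 [-0.    -0.243  0.97  -0.162]
 [ 0.     0.     0.     1.   ]] [[321.54824635   0.         308.89879763]
 [  0.         321.54824635 199.87711332]
 [  0.           0.           1.        ]]
```

Run:
```python
from h import *
hand.command_gripper(0.0,20)
arm.reach([0.44,0.16,0.25],[np.pi,0,2.95])
s=telemetry.read_state();print(s["time_s"],s["tcp_pos"],s["eef_rot"],s["joint_pos"])
im=viewer.grab_frame("wrist");save(im,"w1.png");np.save("w1.npy",[*s["tcp_pos"],*s["eef_rot"]])
for n in("bar_handle","lever","lever_pad","drawer_front","hole_left","hole_right"):
    print(n,[(np.round(d["bbox"],1).tolist(),round(d["p"],2)) for d in spotter.search_frame("wrist",n)][:3])
```

```text
4.2667 [0.43998984 0.16061155 0.25005258] [3.14123075e+00 5.05720858e-05 2.95059943e+00] [ 1.81161515e-01 -1.82177550e-01  1.88337597e+00  3.21476216e-04
  1.44021554e+00 -1.19868343e+00]
bar_handle [([144.6, 173.3, 127.8, 45.8], 0.6), ([445.6, 293.3, 20.8, 25.4], 0.48)]
lever [([409.7, 168.1, 40.5, 65.1], 0.8), ([144.0, 173.7, 127.1, 46.2], 0.6)]
lever_pad [([408.6, 166.9, 41.2, 67.0], 0.73)]
drawer_front [([449.2, 289.9, 21.4, 26.0], 0.7)]
hole_left [([447.3, 296.6, 19.8, 23.8], 0.7), ([132.9, 281.1, 31.5, 26.1], 0.35)]
hole_right [([448.4, 292.6, 20.1, 26.0], 0.47)]
```

View pics/w1.png

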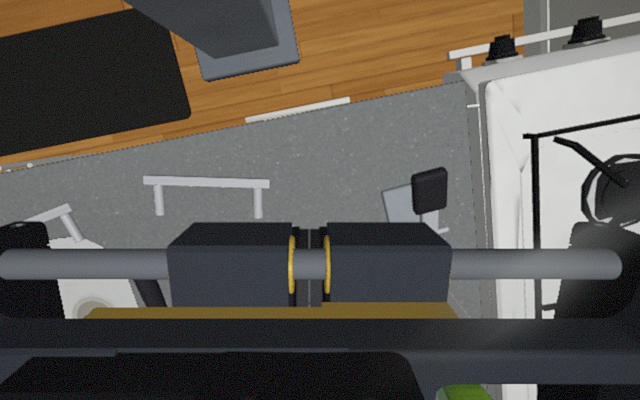

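w1: long bar at (144,178)–(270,184), pad centred at (430,191); the gripper hides the front. I'll cross-check the bar and pad, then press the lever.

```bash
cat > a.py <<'E'
from h import *
w=np.load("w1.npy");P=pose("wrist",dict(tcp_pos=w[:3],eef_rot=w[3:]))
for n,u,v,z in[("barL",269.5,184,.012),("barR",144,180.5,.012),("footL",258.5,218,.006),("footR",159,215,.006)]: print(n,onplane(P,(u,v),z).round(4))
p1=onplane(P,(430,191),.128);p2=onplane(pose("top"),(160+110/3.3,130+334/3.3),.128);print(p1,p2)
assert np.linalg.norm(p1-p2)<.012
c=(p1+p2)/2;u=np.array([.9965,.083]);O=[np.pi,0,1.654]
st=lambda:telemetry.read_state()
arm.reach([*(c[:2]+.003*u),.165],O)
b=st()["ft_force"];print("bias",b,st()["time_s"])
arm.servo_line([*(c[:2]-.002*u),.10],max_speed=.08);print(st()["tcp_pos"],st()["ft_force"]-b)
arm.servo_line([*(c[:2]-.009*u),.072],max_speed=.05);print(st()["tcp_pos"],st()["ft_force"]-b)
for z in(.068,.066,.0645,.063,.0615,.060):
    arm.servo_line([*(c[:2]-.010*u),z],max_speed=.03);arm.sleep(.15);s=st();f=s["ft_force"]-b;print(z,s["tcp_pos"],f)
    if s["tcp_pos"][2]<.0655 or f[2]>22: break
arm.sleep(.2)
for z in(.068,.071,.074,.08):
    arm.servo_line([*(c[:2]-.010*u),z],max_speed=.05);arm.sleep(.1);s=st();print(z,s["tcp_pos"],s["ft_force"]-b)
print(st()["time_s"])
E
python3 a.py
```

```text
barL [0.4437 0.1089 0.012 ]
barR [ 0.4092 -0.046   0.012 ]
footL [0.4866 0.0836 0.006 ]
footR [ 0.4577 -0.0442  0.006 ]
[0.457613   0.26875633 0.128     ] [0.457859   0.26809225 0.128     ]
bias [0.88093055 0.34880636 0.19290601] 5.9583
[0.45621207 0.26838021 0.10052357] [-2.48654832 -1.10350661  1.88225834]
[0.44918255 0.26786484 0.07226508] [0.4267765  1.38517125 2.42246139]
0.068 [0.44896248 0.26789218 0.06922595] [-1.07371792 -0.97187958  8.46726454]
0.066 [0.44891435 0.26791432 0.06744773] [-0.40181737 -1.85223885  9.55921841]
0.0645 [0.44886008 0.26789052 0.0660395 ] [-0.51648368 -2.42318696 10.97415343]
0.063 [0.44883787 0.26789991 0.06464512] [-1.99492278 -1.82826646 11.91219943]
0.068 [0.44888309 0.26786407 0.06900183] [ 0.58721581 -0.31006396  6.23167805]
0.071 [0.44811658 0.26772472 0.07124932] [0.7643106  1.06642685 5.23011178]
0.074 [0.44673615 0.26725329 0.07313746] [-0.44652108 -0.50556514  0.47069266]
0.08 [0.44783063 0.26763068 0.08011206] [-0.85015354  0.43461507 -0.51924093]
10.9
```

```bash
cat > b.py <<'E'
from h import *
from scipy.spatial.transform import Rotation as Ro
arm.servo_line([.447,.267,.14],max_speed=.2)
for a,x,z in((40,.45,.2),(35,.45,.2),(40,.45,.25),(30,.45,.22),(30,.42,.25)):
    a_=np.radians(a);R=np.array([[np.cos(a_),0,np.sin(a_)],[0,-1,0],[np.sin(a_),0,-np.cos(a_)]])
    R=Ro.from_euler('z',.083).as_matrix()@R
    o=Ro.from_matrix(R).as_euler('xyz')
    if arm.inverse_kinematics([x,.16,z],o) is not None:
        arm.reach([x,.16,z],o);break
arm.sleep(.3)
s=telemetry.read_state();print(a,s["time_s"],s["tcp_pos"],s["eef_rot"])
im=viewer.grab_frame("wrist");save(im,"w2.png");np.save("w2.npy",[*s["tcp_pos"],*s["eef_rot"]])
P=pose("wrist",s)
e=np.array([.9965,.083,0]);y=np.array([-.083,.9965,0])
c=np.array([.6226,.1658,0])
for n,X in(("holeL",c+.064*y+[0,0,.085]),("holeR",c-.064*y+[0,0,.085])): print(n,proj(P,X))
im=viewer.grab_frame("top");save(im,"top2.png")
E
python3 b.py
```

```text
40 13.025 [0.45008792 0.16007047 0.19992287] [ 3.1413542  -0.69758751  0.08336747]
holeL [258.24413503 126.55663592]
holeR [375.01547041 126.59662233]
```

View pics/w2.png

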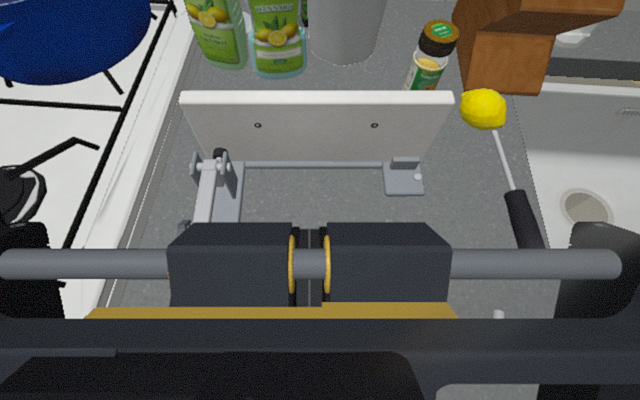

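The holes are clear at about (258,125) and (375,125), within 2 px of prediction. I'll refine them and check the lever in the top view.

```bash
cat > c.py <<'E'
from h import *
w=np.load("w2.npy");P=pose("wrist",dict(tcp_pos=w[:3],eef_rot=w[3:]))
g=cv2.cvtColor(cv2.imread("pics/w2.png"),cv2.COLOR_BGR2GRAY).astype(float)
H=[]
for u,v in((258,125),(375,125)):
    q=g[v-7:v+8,u-7:u+8];wt=np.clip(np.median(q)-15-q,0,None);yy,xx=np.mgrid[-7:8,-7:8]
    uv=(u+(wt*xx).sum()/wt.sum(),v+(wt*yy).sum()/wt.sum());X=onplane(P,uv,.085);H.append(X);print(uv,X.round(4))
d=H[0]-H[1];print("sep",np.linalg.norm(d),"yaw",np.arctan2(-d[0],d[1]),"mid",(H[0]+H[1])/2)
a=cv2.imread("pics/top2.png")[150:250,160:330];cv2.imwrite("pics/top2c.png",cv2.resize(a,None,fx=4,fy=4,interpolation=cv2.INTER_CUBIC))
T=pose("top")
for z,X in((.128,[.4557,.267]),(.07,[.4467,.2665])): print(np.array(proj(T,[*X,z]))-[160,150])
# scene-line of front edge in the top view, both before
E
python3 c.py
```

```text
(np.float64(257.6547522339561), np.float64(125.03086921202275)) [0.6193 0.2305 0.085 ]
(np.float64(373.9395129615082), np.float64(124.98743126472898)) [0.63   0.1032 0.085 ]
sep 0.12780178655996477 yaw 0.08399505269577734 mid [0.62467197 0.16686475 0.085     ]
[33.72935309 82.05524026]
[38.98287072 87.09067023]
```

```bash
sleep 1
```

```text
(no output)
```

View pics/top2c.png

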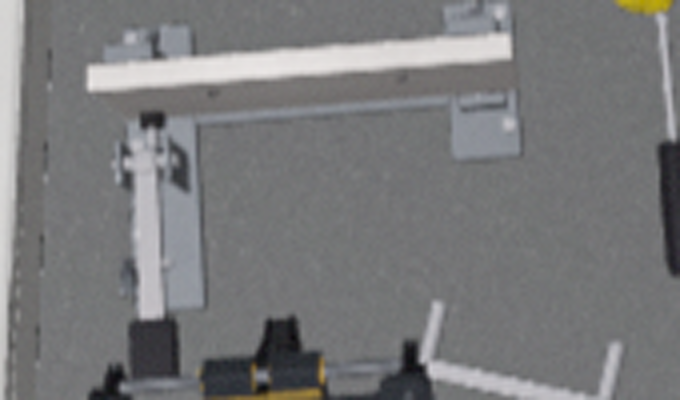

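The lever is locked: the pad sits at (38.6,87), where the prediction for locked was (39,87). The holes are 127.8 mm apart, yaw 0.084, so the fix is good. Next I'll grasp the long handle.

```bash
cat > d.py <<'E'
from h import *
st=telemetry.read_state
O=[np.pi,0,np.pi/2-.219];x,y=.4258,.0312
arm.servo_line([.45,.16,.2])if 0 else None
arm.reach([x,y,.10],O);hand.command_gripper(.05,20)
b=st()["ft_force"];print(st()["time_s"],b)
arm.servo_line([x,y,.012],max_speed=.12)
for z in(.007,.0045,.003):
    arm.servo_line([x,y,z],max_speed=.04);f=st()["ft_force"]-b;print(z,st()["tcp_pos"],f)
    if f[2]>4: break
hand.command_gripper(0.0,50);s=st();print(s["width"],s["grip_force"],s["tcp_pos"],s["ft_force"]-b)
arm.servo_line([x,y,.15],max_speed=.15);arm.sleep(.3)
s=st();print(s["time_s"],s["width"],s["grip_force"],s["tcp_pos"],s["eef_rot"],s["ft_force"]-b)
im=viewer.grab_frame("wrist");save(im,"w3.png");np.save("w3.npy",[*s["tcp_pos"],*s["eef_rot"]])
P=pose("wrist",s);zb=s["tcp_pos"][2]+.006-.003
from scipy.spatial.transform import Rotation as Ro
T=Ro.from_euler('xyz',s["eef_rot"]).as_matrix()
for q in([.08,0,-.009],[.08,.006,-.003],[.064,.046,-.003]): print(proj(P,T@np.array(q)+s["tcp_pos"]))
E
python3 d.py
```

```text
15.7167 [0.92954973 0.0595596  0.45603378]
0.007 [0.4259682  0.03117463 0.00718745] [ 0.05825063  1.07085137 -0.40318157]
0.0045 [0.42568536 0.03120651 0.00441413] [-1.42966066 -0.07254797  0.16400426]
0.003 [0.4257002  0.03120755 0.00289994] [-1.34232166 -0.33384533 -0.67355717]
0.011394498293302285 49.998764991760254 [0.42581164 0.03119674 0.00301249] [-2.11184666  0.34284969 -0.61832858]
19.55 0.011320571059331869 49.998250007629395 [0.42544894 0.03125525 0.14943109] [-3.14044902e+00  7.02709924e-05  1.35179109e+00] [-2.32616591  0.5344246  -2.18247952]
[309.33228377  86.67875516]
[322.07306292  87.94292266]
[404.64736195 122.9567457 ]
```

View pics/w3.png

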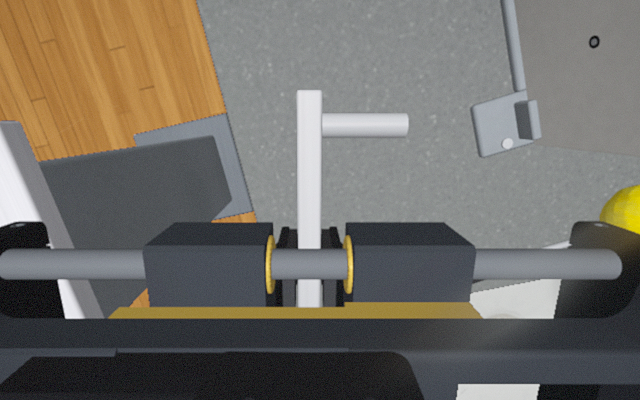

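```bash
cat > e.py <<'E'
from h import *
from scipy.spatial.transform import Rotation as Ro
w=np.load("w3.npy");P=pose("wrist",dict(tcp_pos=w[:3],eef_rot=w[3:]));T=Ro.from_euler('xyz',w[3:]).as_matrix()
g=cv2.GaussianBlur(cv2.cvtColor(cv2.imread("pics/w3.png"),cv2.COLOR_BGR2GRAY),(0,0),.8).astype(float)
def cross(p,off,lev):
    s=np.sign(p-lev);i=np.where(s[1:]!=s[:-1])[0];return [round(off+k+(lev-p[k])/(p[k+1]-p[k]),2) for k in i]
col=g[70:110,303:316].mean(1);print("end",cross(col,70,155),col[10:30].round())
for a in(335,355,375,395):
    print("foot rows",a,cross(g[100:150,a-3:a+4].mean(1),100,(g[104,a]+g[120,a])/2))
row=g[119:131,380:430].mean(0);print("footend",cross(row,380,155),row[18:40].round())
for v in(100,150,200): r=g[v-2:v+3,280:340].mean(0);print("bar",v,cross(r,280,155))
for dx in(0,-.001,-.002):
  pr=lambda q:proj(P,T@(np.array(q)+[dx,0,0])+w[:3]).round(1).tolist()
  print(dx,"end top",pr([.08,0,-.009]),"end bot",pr([.08,0,.003]),"foot edges",[pr([.064+k,.03,-.003]) for k in(.006,-.006)],"footend",pr([.064,.046,-.003]),"bar v150",pr([.05,.006,-.009]),pr([.05,-.006,-.009]))
E
python3 e.py
```

```text
end [np.float64(88.63)] [142. 142. 143. 143. 143. 143. 144. 143. 145. 161. 193. 215. 223. 226.
 226. 227. 227. 227. 226. 226.]
foot rows 335 [np.float64(113.71), np.float64(132.44)]
foot rows 355 [np.float64(113.67), np.float64(132.64)]
foot rows 375 [np.float64(113.67), np.float64(132.7)]
foot rows 395 [np.float64(113.73), np.float64(132.36)]
footend [np.float64(408.81)] [210. 210. 210. 210. 210. 210. 210. 210. 210. 201. 176. 150. 141. 141.
 142. 142. 142. 142. 142. 142. 142. 142.]
bar 100 [np.float64(295.28), np.float64(321.94)]
bar 150 [np.float64(296.1), np.float64(321.52)]
bar 200 [np.float64(296.23), np.float64(321.21)]
0 end top [309.3, 86.7] end bot [309.3, 89.1] foot edges [[372.1, 110.0], [370.9, 135.6]] footend [404.6, 123.0] bar v150 [321.9, 153.4] [296.7, 153.4]
-0.001 end top [309.3, 89.0] end bot [309.3, 91.3] foot edges [[372.0, 112.2], [370.8, 137.7]] footend [404.5, 125.1] bar v150 [321.9, 155.5] [296.7, 155.5]
-0.002 end top [309.3, 91.3] end bot [309.3, 93.4] foot edges [[371.9, 114.4], [370.7, 139.8]] footend [404.3, 127.2] bar v150 [321.9, 157.6] [296.7, 157.6]
```

Handle sits square in the grip, offset about -1.1 mm along the bar. I'll move to a 12 mm standoff and compare the foot with the hole.

```bash
cat > g.py <<'E'
from h import *
st=telemetry.read_state
M=np.array([.6247,.1669]);e=np.array([.9965,.0839]);y=np.array([-.0839,.9965]);O=[np.pi,0,np.pi/2+.084]
def tgt(d,lat=.0011,z=.082): return [*(M-(.046+d)*e+lat*y),z]
E
cat > f.py <<'E'
from g import *
arm.reach(tgt(.05,z=.16),O)
arm.servo_line(tgt(.04),max_speed=.12)
arm.servo_line(tgt(.012),max_speed=.06);arm.sleep(.3)
s=st();print(s["time_s"],s["tcp_pos"],tgt(.012),s["eef_rot"],s["ft_force"])
im=viewer.grab_frame("wrist");save(im,"w4.png");np.save("w4.npy",[*s["tcp_pos"],*s["eef_rot"]])
P=pose("wrist",s)
print("holeL",proj(P,[*(M+.064*y),.085]),"footL",proj(P,[*(M-.012*e+.064*y),.085]))
cv2.imwrite("pics/w4c.png",cv2.resize(im[90:220,260:460,::-1],None,fx=4,fy=4,interpolation=cv2.INTER_CUBIC))
E
python3 f.py
```

```text
22.025 [0.56656348 0.16314418 0.08195945] [np.float64(0.56681071), np.float64(0.16312995), 0.082] [-3.14137343e+00  1.36415345e-05  1.65488294e+00] [-0.40929094 -0.0850532  -0.88748609]
holeL [430.04001848 125.54478853] footL [405.20380745 125.53211257]
```

View pics/w4c.png

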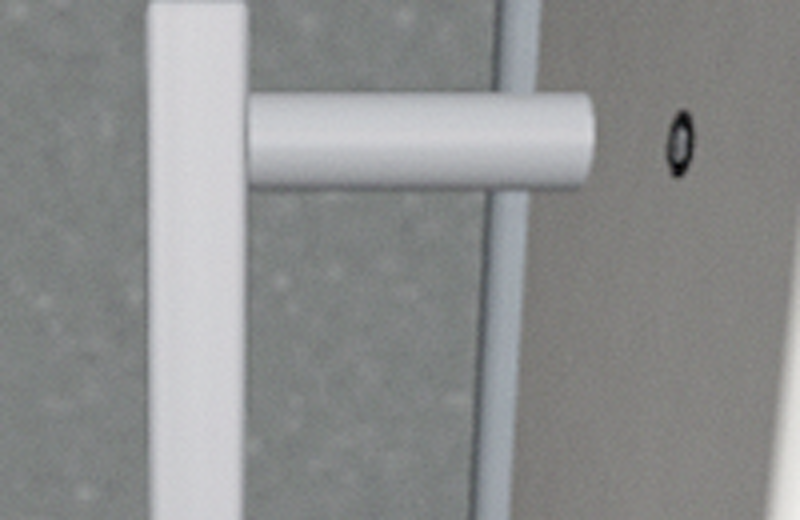

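Foot at row 140.5 and hole at row 144 of the 4x crop, so lateral error is about 0.4 mm. I'll trim that and press under force feedback.

```bash
cat > p.py <<'E'
from g import *
def F(n=10):
    r=[]
    for _ in range(n): arm.sleep(.03);r.append(st()["ft_force"])
    return np.mean(r,0)
L=.0007
arm.servo_line(tgt(.008,L),max_speed=.03);arm.sleep(.2);b=F(15);print("bias",b)
d=.005
for k in range(30):
    arm.servo_line(tgt(d,L),max_speed=.02);arm.sleep(.1);f=F(6)-b;fx=-f[:2]@e
    s=st();print(round(d*1e3,2),round(fx,2),f.round(2),((s["tcp_pos"][:2]-M)@e+.046).round(4),s["torque"].round(2))
    if fx>11.2: break
    d-= .001 if fx<1.5 else float(np.clip((12-fx)/8e3*.7,.0002,.0007))
print(st()["time_s"],d,(-(F(20)-b)[:2]@e),s["eef_rot"],s["width"],s["grip_force"]);np.save("d.npy",[d,L,*b])
im=viewer.grab_frame("wrist");save(im,"w5.png");im2=viewer.grab_frame("top")
a=cv2.resize(im[60:230,240:480,::-1],None,fx=3,fy=3,interpolation=cv2.INTER_CUBIC)
cv2.imwrite("pics/w5c.png",a);save(im2,"top5.png")
E
python3 p.py
```

```text
bias [ 0.01686255  0.09493159 -1.0823378 ]
5.0 -0.09 [ 0.1  -0.1  -0.12] -0.0051 [-0.08  0.07 -0.01]
4.0 0.56 [-0.55 -0.18  0.15] -0.004 [-0.11  0.07  0.  ]
3.0 -0.32 [ 0.35 -0.26 -0.22] -0.003 [-0.06  0.08 -0.01]
2.0 0.4 [-0.4   0.06 -0.09] -0.002 [-0.11  0.05 -0.01]
1.0 -0.23 [ 0.22  0.13 -0.37] -0.001 [-0.12  0.02 -0.  ]
0.0 0.01 [-0.01 -0.03  0.17] -0.0 [-0.11  0.07  0.01]
-1.0 4.59 [-4.52 -0.95  1.72] 0.0003 [-0.18  0.92  0.06]
-1.65 7.08 [-6.98 -1.42  2.46] 0.0005 [-0.29  1.17  0.04]
-2.08 8.22 [-8.09 -1.95  3.31] 0.0005 [-0.38  1.41  0.02]
-2.41 9.53 [-9.4  -2.01  4.02] 0.0005 [-0.4   1.53 -0.01]
-2.63 10.22 [-10.1   -1.91   4.62] 0.0005 [-0.42  1.66  0.03]
-2.83 11.2 [-11.06  -2.05   4.8 ] 0.0005 [-0.41  1.78 -0.01]
-3.03 11.61 [-11.46  -2.34   5.13] 0.0005 [-0.46  1.9  -0.02]
30.2583 -0.0030259962006250448 11.51080018157032 [-3.13586923e+00  4.77191192e-04  1.65509384e+00] 0.011127616263471743 50.11625111103058
```

View pics/w5c.png

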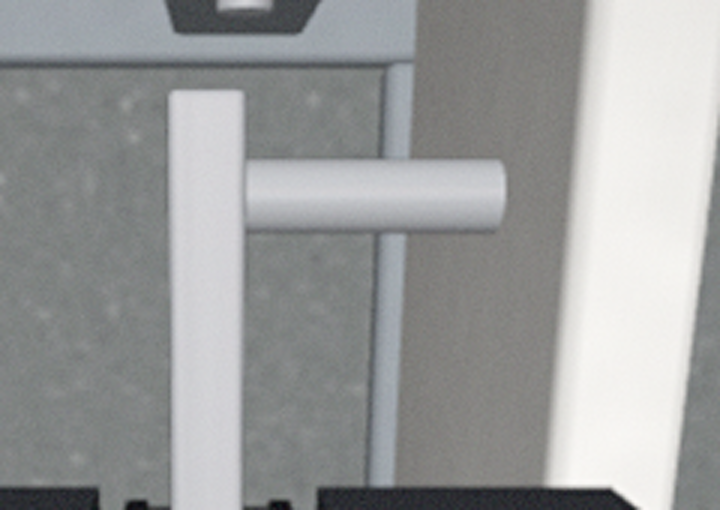

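Contact is at the predicted plane. There is a small downward drag (Fz about 5 N) and a 0.3° tilt, so I'll null those while holding about 12 N.

```bash
cat > q.py <<'E'
from g import *
from p_ import F
d,L,*b=np.load("d.npy");b=np.array(b);z=.082;r=np.pi
print(st()["tcp_pos"])
for k in range(10):
    s=st();f=F(10)-b;fx=-f[:2]@e;er=(s["eef_rot"][0]%(2*np.pi))-np.pi;fl=f[:2]@y
    print(round(fx,2),round(fl,2),round(f[2],2),s["tcp_pos"].round(4),round(er,4),((s["tcp_pos"][:2]-M)@y).round(4),round(z,4),round(d,4))
    if abs(fx-12)<.5 and abs(f[2])<1.2 and abs(er)<.003: break
    z+=np.clip(f[2]/8e3*.5,-.0004,.0004) ; r-=.5*er; d-=np.clip((12-fx)/4e3*.6,-.0004,.0004)
    arm.servo_line(tgt(d,L,z),ori=[r,0,O[2]],max_speed=.02);arm.sleep(.15)
np.save("d2.npy",[d,L,z,r]);print(st()["time_s"])
E
cat > p_.py <<'E'
from g import *
def F(n=10):
    r=[]
    for _ in range(n): arm.sleep(.03);r.append(st()["ft_force"])
    return np.mean(r,0)
E
python3 q.py
```

```text
[0.57931123 0.16370733 0.0813109 ]
11.43 -1.35 4.96 [0.5793 0.1637 0.0813] 0.0057 0.0006 0.082 -0.003
11.19 -1.09 4.19 [0.5793 0.1637 0.0814] 0.003 0.0006 0.0823 -0.0031
10.81 -1.11 3.46 [0.5793 0.1637 0.0815] 0.0018 0.0006 0.0826 -0.0032
11.0 -1.06 2.77 [0.5793 0.1637 0.0815] 0.0013 0.0006 0.0828 -0.0034
11.0 -1.17 2.45 [0.5793 0.1637 0.0815] 0.001 0.0006 0.083 -0.0036
11.16 -1.15 2.03 [0.5793 0.1637 0.0816] 0.0008 0.0006 0.0831 -0.0037
11.16 -0.83 2.06 [0.5793 0.1637 0.0816] 0.0007 0.0006 0.0832 -0.0038
11.37 -1.15 1.99 [0.5793 0.1637 0.0816] 0.0007 0.0006 0.0834 -0.004
11.45 -0.9 1.83 [0.5793 0.1637 0.0817] 0.0005 0.0006 0.0835 -0.0041
11.47 -1.13 1.11 [0.5793 0.1637 0.0818] 0.0004 0.0006 0.0836 -0.0041
38.3583
```

Run:
```python
from g import *
from p_ import F
d,L,z,r=np.load("d2.npy");b=np.load("d.npy")[2:]
arm.servo_line(tgt(d-.0002,L,z+.0001),ori=[r,0,O[2]],max_speed=.02);arm.sleep(.3)
for _ in range(2): f=F(15)-b;print(-f[:2]@e,f)
print(st()["tcp_pos"],st()["time_s"],st()["width"])
a=viewer.grab_frame("top")[140:260,160:340,::-1];c=viewer.grab_frame("scene")[145:225,225:345,::-1]
R=lambda q:cv2.resize(q,(640,int(640*q.shape[0]/q.shape[1])),interpolation=cv2.INTER_CUBIC)
v=np.vstack([R(a),R(c)]);v=cv2.resize(v,None,fx=.69,fy=.69);print(v.shape);cv2.imwrite("pics/end.png",v)
```

```text
12.07087929326804 [-11.9341606   -2.12739284   1.26592627]
12.041274783322391 [-11.90724863  -2.09417792   1.73586998]
[0.57930831 0.16370535 0.08171107] 39.9083 0.011339819706443047
(588, 442, 3)
```

View pics/end.png

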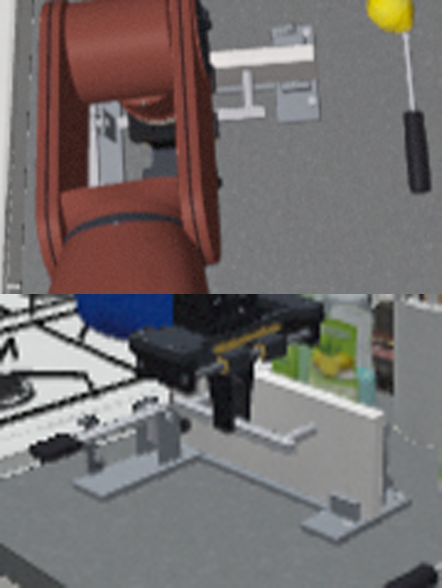

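The end view shows the lever still down (pad at (55,445)), the handle square, and the right foot on the front near (312,430). The push is steady at 12.05 N, so I'm handing it in.

```bash
python3 -c "
from cell import workorder
print(workorder.close_job())"
```

```text
the job is handed in; nothing more can be done
None
```

I locked the clamp lever, then pressed the long handle square against the front, feet centred on the holes to about 0.5 mm by my measurements, and handed the job in at about 40 s still holding it there with a steady 12 N.

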